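# Index the tray carrier and peel off the top tray

## Task

Push the tray carrier along its rail by the red-capped post, out from under the yellow hold-down, until it clicks into the next station (green mark on the rail's near edge). There peel the white top tray off the blue tray it sticks to by its orange corner fin, tilting that corner well up while the opposite corner stays down and leaves last, and carry it to the round dish with the black pad that lies just left of the rail. Finish still holding the tray in the gripper, level and still, centred over that dish and at least 15 cm above the worktop, leaving the carrier in its station and the green tweezers and the brass die undisturbed.

Things in the scene. Friction and masses are not known exactly. Their poses are not given: they have to be found in the camera images.
- rail: Grey slide fixture fixed to the worktop: base plate 150 x 330 x 8 mm with steel guide bars. Origin at the base's underside, midway along the rail. Its y axis is the slide direction (carrier moves to +y), its x points away from the robot at yaw 0. Base spans x -65..85, y -165..165 mm.
- hold_down (a point): Centre of the underside of the yellow hold-down plate of the rail fixture, 60 mm above the worktop. The plate is 82 (rail x) x 62 (rail y) x 6 mm, screw heads to 70 mm above the worktop, on two posts at its far edge. At the loading end it overhangs the tray and stops it from being lifted.
- carrier (a joint): Travel of the carrier along the rail's +y, m. 0 at the start (loading end); the next station is at 0.120, where a sprung ball drops between two ribs (under 1 mm of play; it draws the carrier in from about 3 mm either side). Pushing into it takes about 6 N, elsewhere 1 N plus 4 N per m/s. End stop at 0.150; a push ends there if not stopped before.
- post (a point): Push post on the carrier's trailing (rail -y) end: steel, 12 mm across, red cap 18 mm across and high. The point is the cap's centre, 66 mm above the worktop; cap top 75 mm, plate at its foot 23 mm above the worktop. The plate reaches 10 mm behind the post's axis. Axes as the rail; the hold-down begins 30 mm to its +x. Free behind it and to -x.
- tray_centre (a point): Centre of the white top tray (loose, 50 to 90 g), on the underside of its 90 x 90 x 3 mm flange; 38 mm above the worktop when seated. Tray axes: z up, x and y along its sides, parallel to the rail's at the start. A pocketed well hangs 7 mm below the flange into the blue tray, with 3 mm play each side.
- fin (a point): Centre of the orange pull fin, at tray (-52, 52, 16) mm from tray_centre: upright plate 9 mm thick, 22 mm long, 26 mm high. Its length runs along the tray's diagonal (-1, +1), its thickness (grip here) along (+1, +1). Middle 54 mm, top 66 mm above the worktop when seated; carrier plate below it at 23 mm. Fingers have room on both sides. Axes as the tray.
- seat_centre (a point): Centre of the blue lower tray's top face, where tray_centre rests. The blue tray is clipped to the carrier. At the middle of each of its sides a sprung snap stud (housing to 56 mm from here, top 47 mm above the worktop) catches the white flange's edge; each lets go at about 5 N (10 N at the lifted fin). Tilting it 0.3 rad about the corner opposite to the fin frees all four.
- tray_far (a point): Corner of the tray's flange underside opposite to the fin, tray-frame (45, -45, 0) mm: the corner that must leave last.
- seat_far (a point): Point fixed on the carrier where tray_far rests when the tray is seated.
- dish: Round white dish with a black pad, 96 mm across, 19 mm high, fixed to the worktop left of the rail. Origin at the centre of its underside.
- tweezers: Green tweezers 124 x 12 x 8 mm lying loose between robot and rail. Origin at the underside's middle. Leave alone.
- die: Brass press die 22 mm across, 26 mm high, standing loose on the robot's side of the rail's left end. Origin at its underside. Leave alone.
- tray: The white top tray itself: same point and axes as tray_centre.
There are look-alikes about, which are no part of the job. What is shaped like the tray but brown is not meant. Of the things that look like the dish, take the one that is nearest to the robot's base at the start.

How it is judged:
On the way, in this order (a step that is already met when the one before it is completed fails the run):
1. the carrier stands in the next station's detent (within 5 mm) with the tray still seated on it (value of joint carrier between 0.115 and 0.125 m and distance between tray_far and seat_far below 0.006 m and angle between tray_centre's own z axis and vertical below 0.05 rad), for 0.3 s.
2. the tray is peeled by the fin corner: tilted over 0.12 rad (7 degrees) with the opposite corner still within 10 mm of its seat, the fin higher than that corner, the carrier in its station (value of joint carrier between 0.115 and 0.125 m and angle between tray_centre's own z axis and vertical above 0.12 rad and distance between tray_far and seat_far below 0.01 m and height (world z) of fin above 0.065 m), for 0.05 s.
At the end, for the whole second after the job is handed in: The tray is held by the gripper's fingers, touching neither dish nor rail fixture, its centre within 40 mm of the dish's centre seen from above and over 145 mm above the worktop, level within 15 degrees, moving slower than 30 mm/s; the carrier is within 5 mm of its station (0.115 to 0.125) (value of joint carrier between 0.115 and 0.125 m and horizontal distance between tray_centre and dish below 0.04 m and height (world z) of tray_centre above 0.145 m and angle between tray_centre's own z axis and vertical below 0.26 rad and contact force between the fingers and tray above 1 N and contact force between tray and dish below 0.01 N and contact force between tray and rail below 0.01 N and linear speed of tray below 0.03 m/s); the arm keeps its last pose, push and grip.
It fails at once if the tweezers is moved over 20 mm (distance of tweezers from where it was at the start of the episode above 0.02 m).
It fails at once if the die is moved over 20 mm (distance of die from where it was at the start of the episode above 0.02 m).
It also fails if it takes over 48 s, if anything falls off the work surface, if the arm or the gripper's body presses on something with over 40 N, if the wrist force passes 120 N, or if a joint passes its speed limit or range.

## Robot

A 6-joint arm with a two-finger parallel gripper is mounted at the origin on the work surface; the furniture and walls round the work are solid. World frame = base frame: x ahead of the robot, y to its left, z up, the work surface at z = 0. Lengths are in m, angles in rad, forces in N, time in s.
With the tool pointing down it reaches from about 0.25 to 0.775 m from the base axis. Payload 4 kg.
Tool frame: the origin (TCP) lies at the very end of the fingers, on their centre line; the grasp point (between the pads) lies 19 mm behind it; z points along the fingers, y is the direction in which the jaws open and shut (so a half turn about z gives the same grasp; the last joint's range is limited). The gripper opens to 85 mm and grips with 20 to 120 N. Pads are 22 mm wide; open, the fingers measure 114 mm over their backs; the gripper's body (76 mm by 85 mm) begins 54 mm behind the grasp point. The pads swing forward as they close: fully open they stand 13 mm farther back than shut.
Start: joints at [-1.414, 0.087, 1.371, -0, 1.684, -0.103], TCP at [0.141, -0.532, 0.231] pointing down, gripper open.
Joint ranges: [-3.1, 3.1], [-0.76, 2.03], [0.27, 2.55], [-1.08, 4.22], [0.17, 2.65], [-2.57, 2.57]. Speed limits (rad/s): [2.79, 2.79, 3.14, 3.14, 3.14, 3.14].

## Interface

Orientations are given as a 3x3 rotation matrix whose columns are the frame's x, y, z axes.
In Python, from plant import env, camera, boxes_of, trace gives the robot as it stands.
- The arm moves only by the tool arm_command, never from a script. Its argument "rows" is a list of rows, each a list of 5 numbers: the shift along the world's x, y, z in cm, then the turn about the world's z in rad, then the opening, from -1 (shut) to 1 (fully open). A call has 1 to 5 rows; each row shifts and turns the commanded pose from where the row before left it; what a row does not reach is not made up. A row lasts 1/10 s, in which the tool goes at most 50 mm and 8.59 degrees, less where a joint would pass 70% of its speed; a pose out of reach is approached as far as the arm can. A call is refused whole if a number of a shift passes 5 or a number of a turn 0.15, either way. A call with a gripper value outside its range is refused whole. The fingers move at their own pace and stop on an object; the grip force is fixed at half the most. Time passes only in rows, so rows that do not move let the fingers close. It gives the time, the measured TCP pose, the force and the opening at its end, in the units of the state.
- env.get_obs(): the state, without advancing time (a new reading comes with each control period).
- camera(name): name is "side" or "top" or "wrist"; returns a dict with "pixels" (400x640x3 uint8, red, green, blue), "depth" (400x640 float32, m along the optical axis (not along the pixel's ray), 0 where there is no reading), "fx", "fy", "cx", "cy" (pixels), "extrinsics" (4x4, takes a point from world to camera coordinates); the wrist camera has in their place "hand_eye" (4x4, takes a point from camera to tool coordinates, whose origin is the TCP and whose axes are the flange's). Camera axes: x right, y down, z forward; pixel columns grow to the right and rows downward; lengths in m; the calibration is good to about 2 mm. A picture is of the moment at which its call begins: read the wrist's pose just before it.
- env.hand_in(): hands the job in, once; it reports no verdict.
Trained networks look in the newest picture that a camera, given by its name, has taken for a name from the list of things; names that differ only in an ending like _2 or _b are one class to them, and where a whole thing is asked for, a point or a joint stands for the part that bears it (a point fixed in the world has none). Each returns a list of dicts, best first, with "conf" (0 to 1); they miss things now and then, are a little off and sometimes report something else, mostly with a low value. They report only what shows in the picture. A call takes as long as a camera call. They do not tell look-alikes from the thing itself.
- boxes_of(query, camera): "centre" ([row, column] in pixels, amid what is visible of it).
- trace(query, camera): "region" (400x640 bool, what is visible of it) and "centre" ([row, column] in pixels, amid what is visible of it).
The state is a dict: "clock": time; "qpos": joint angles; "dq": joint speeds; "effort": joint torques, N m; "ee_pos": TCP position; "tcp_rot": TCP orientation; "contact_force": force on the tool from outside, world axes, zero at the start; "moment": the same for the moment, N m; "opening": opening from 0.0 (shut) to 1.0 (fully open).
Only numpy, scipy, OpenCV 4.12 (cv2) and the standard library are available. Lean on these libraries where they do the work, as an engineer would, in place of code of your own. Each camera call takes 0.05 s, during which the arm holds its last target. There are 200 camera calls.

## Working session

There is one attempt and no reset: what is moved stays moved. The work goes in short steps, Python scripts to look and compute and a tool call to move; the robot and the scene stay as the last step left them, time stands still between calls to the robot, and variables do not carry over. Pictures are saved under pics/ and viewed, about 8 in all and at most 12, crops included, and the job is handed in when it is done.

Besides the shell and the picture viewer there is one more tool, called after "Call:" as name(argument=value, ...), one argument or row to a line, values as JSON. arm_command: Moves the arm, as the interface text tells. Its arguments: {"type":"object","properties":{"rows":{"type":"array"}},"required":["rows"]}

```bash
mkdir -p pics; ls; cat > h.py <<'E'
import numpy as np, cv2
from plant import env, camera, boxes_of, trace
def w(c,px,depth=None):
    r,cc=px; z=c["depth"][int(round(r)),int(round(cc))] if depth is None else depth
    p=np.array([(cc-c["cx"])/c["fx"]*z,(r-c["cy"])/c["fy"]*z,z,1.])
    return (np.linalg.inv(c["extrinsics"])@p)[:3]
def ray(c,px,h):
    T=np.linalg.inv(c["extrinsics"]); o=T[:3,3]; r,cc=px
    d=T[:3,:3]@np.array([(cc-c["cx"])/c["fx"],(r-c["cy"])/c["fy"],1.])
    return o+d*(h-o[2])/d[2]
def cloud(c):
    v,u=np.mgrid[:400,:640]; z=c["depth"]
    p=np.stack([(u-c["cx"])/c["fx"]*z,(v-c["cy"])/c["fy"]*z,z,np.ones_like(z)],-1)
    return (p@np.linalg.inv(c["extrinsics"]).T)[...,:3]
def save(c,n): cv2.imwrite(n,c["pixels"][...,::-1])
E
python3 - <<'E'
from h import *
np.set_printoptions(precision=3,suppress=True)
for n in ["top","side"]:
    c=camera(n); save(c,f"pics/{n}0.png"); P=cloud(c)
    print(n,np.linalg.inv(c["extrinsics"])[:3,3],c["fx"])
    for q in ["rail","hold_down","post","tray","fin","dish","tweezers","die"]:
        for b in trace(q,n):
            m=b["region"]&(c["depth"]>0)
            if m.sum()==0: continue
            print(q,round(b["conf"],2),np.round(b["centre"]),int(m.sum()),np.median(P[m],0),P[m].min(0),P[m].max(0))
print(env.get_obs())
E
```

```text
pics
top [0.239 0.004 1.509] 455.2911475951146
rail 0.59 [182. 390.] 3851 [ 0.53  -0.211  0.009] [ 0.422 -0.4   -0.01 ] [ 0.629 -0.052  0.081]
rail 0.48 [204. 417.] 454 [ 0.464 -0.286  0.023] [ 0.438 -0.363  0.002] [ 0.568 -0.22   0.081]
hold_down 0.59 [183. 390.] 3803 [ 0.531 -0.21   0.009] [ 0.422 -0.4   -0.01 ] [ 0.632 -0.053  0.081]
post 0.85 [204. 416.] 429 [ 0.472 -0.284  0.022] [ 0.441 -0.359  0.006] [ 0.569 -0.22   0.081]
tray 0.83 [257. 426.] 813 [ 0.288 -0.309  0.005] [ 0.226 -0.37  -0.012] [ 0.371 -0.249  0.037]
tray 0.59 [198. 415.] 545 [ 0.491 -0.272  0.037] [ 0.455 -0.327  0.023] [ 0.554 -0.21   0.067]
fin 0.92 [199. 411.] 534 [ 0.491 -0.269  0.036] [ 0.457 -0.325  0.018] [ 0.554 -0.213  0.067]
fin 0.65 [257. 423.] 740 [ 0.288 -0.309  0.005] [ 0.226 -0.363 -0.01 ] [ 0.368 -0.255  0.036]
fin 0.55 [185. 392.] 3912 [ 0.532 -0.211  0.009] [ 0.422 -0.404 -0.009] [ 0.633 -0.052  0.081]
fin 0.16 [205. 418.] 528 [ 0.469 -0.293  0.022] [ 0.438 -0.369  0.003] [ 0.575 -0.219  0.081]
dish 0.84 [183. 217.] 660 [0.548 0.381 0.016] [ 0.5    0.334 -0.009] [0.601 0.428 0.027]
dish 0.6 [
[... 872 characters left out ...]
0.276 0.08 ]
tweezers 0.73 [240. 261.] 177 [ 0.345 -0.16   0.004] [ 0.295 -0.175 -0.003] [ 0.409 -0.143  0.012]
die 0.36 [297. 283.] 781 [ 0.491 -0.337  0.024] [ 0.444 -0.367  0.006] [ 0.571 -0.228  0.078]
{'clock': 0.9, 'qpos': array([-1.414,  0.087,  1.371,  0.   ,  1.684, -0.103]), 'dq': array([ 0.   , -0.   ,  0.001, -0.001, -0.   ,  0.002]), 'effort': array([ -0.   , -35.172, -31.346,  -0.   ,   0.   ,  -0.   ]), 'ee_pos': array([ 0.141, -0.532,  0.231]), 'tcp_rot': array([[ 0.966,  0.257,  0.   ],
       [ 0.257, -0.966, -0.   ],
       [ 0.   ,  0.   , -1.   ]]), 'contact_force': array([-0.249, -0.929, -0.111]), 'moment': array([-0.022,  0.044,  0.006]), 'opening': 0.9992625695740585}
```

```bash
python3 - <<'E'
import cv2,numpy as np
a=cv2.imread("pics/top0.png")[130:290,180:480]; b=cv2.imread("pics/side0.png")[140:340,180:440]
cv2.imwrite("pics/a1.png",cv2.resize(a,(800,427),interpolation=cv2.INTER_CUBIC))
cv2.imwrite("pics/b1.png",cv2.resize(b,(780,600),interpolation=cv2.INTER_CUBIC))
E
```

```text
(no output)
```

View pics/a1.png

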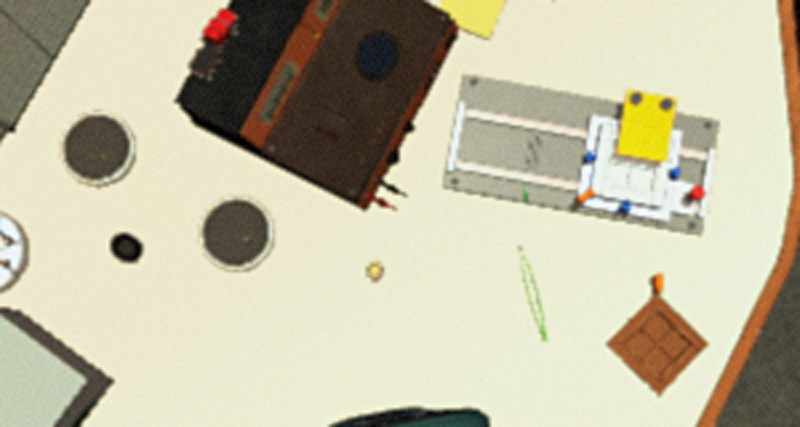

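View pics/b1.png

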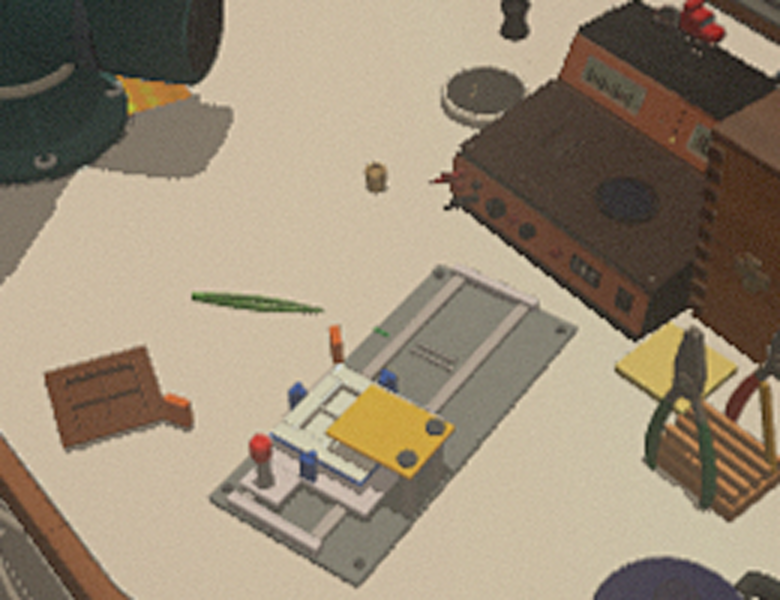

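```bash
python3 - <<'E'
from h import *
np.set_printoptions(precision=4,suppress=True)
for n in ["top","side"]:
    c=camera(n);P=cloud(c);px=c["pixels"].astype(int)
    m=[t for t in trace("rail",n) if t["region"].sum()>3000][0]["region"]&(c["depth"]>0)
    # pts reprojected to plane z=.008 by boundary mask of low parts
    q=P[m&(P[...,2]<.016)&(P[...,2]>-.005)][:,:2]
    (cx,cy),(w_,h_),a=cv2.minAreaRect(q.astype(np.float32)); bx=cv2.boxPoints(((cx,cy),(w_,h_),a))
    print(n,"rail rect",cx,cy,w_,h_,a);print(bx)
    hsv=cv2.cvtColor(c["pixels"],cv2.COLOR_RGB2HSV);H,S,V=[hsv[...,i].astype(int) for i in range(3)]
    reg=(P[...,0]>.40)&(P[...,0]<.66)&(P[...,1]<-.03)&(P[...,1]>-.42)
    for name,mm,h in [("red",((H<6)|(H>174))&(S>150)&(V>90),.066),("orange",(H>6)&(H<16)&(S>170)&(V>120),.056),("yellow",(H>20)&(H<32)&(S>150),.066),("green",(H>50)&(H<85)&(S>90),.008),("blue",(H>100)&(H<130)&(S>120),.045)]:
        mm=mm&reg; k,lab,st,ce=cv2.connectedComponentsWithStats(mm.astype(np.uint8))
        for i in range(1,k):
            if st[i,4]>4:
                print(name,st[i,4],ce[i][::-1],"ray@h",ray(c,ce[i][::-1],h),"cloud",np.median(P[lab==i],0))
    w2=(P[...,0]>.38)&(P[...,0]<.75)&(P[...,1]>-.1)&(P[...,1]<.3)&(P[...,2]>.05)
    print("box",P[w2].min(0),P[w2].max(0), np.percentile(P[w2][:,2],[50,95]))
E
```

```text
top rail rect 0.5272347927093506 -0.22651997208595276 0.32883045077323914 0.1523943990468979 77.68164825439453
[[ 0.4177 -0.3709]
 [ 0.5666 -0.4034]
 [ 0.6368 -0.0821]
 [ 0.4879 -0.0496]]
red 19 [202.1579 441.1579] ray@h [ 0.4625 -0.3547  0.066 ] cloud [ 0.4619 -0.3534  0.0721]
orange 12 [203.25   399.0833] ray@h [ 0.464  -0.2213  0.056 ] cloud [ 0.4632 -0.2193  0.0636]
yellow 422 [177.5569 421.6517] ray@h [ 0.5446 -0.2967  0.066 ] cloud [ 0.545  -0.2976  0.0644]
blue 9 [188.8889 400.4444] ray@h [ 0.513  -0.2298  0.045 ] cloud [ 0.5132 -0.229   0.0433]
blue 11 [194.4545 432.8182] ray@h [ 0.4919 -0.3343  0.045 ] cloud [ 0.4926 -0.3351  0.0453]
blue 9 [207.3333 414.1111] ray@h [ 0.451  -0.2711  0.045 ] cloud [ 0.452  -0.2714  0.0454]
box [ 0.4586 -0.0703  0.05  ] [0.75   0.2633 0.2215] [0.0832 0.1588]
side rail rect 0.5235602259635925 -0.2170475870370865 0.35120564699172974 0.17165204882621765 77.0414047241211
[[ 0.4005 -0.3689]
 [ 0.5678 -0.4074]
 [ 0.6466 -0.0652]
 [ 0.4793 -0.0267]]
red 30 [287.5667 266.1667] ray@h [ 0.4625 -0.3523  0.066 ] cloud [ 0.4658 -0.358   0.0733]
orange 14 [251.2143 291.0714] ray@h [ 0.4615 -0.2153  0.056 ] cloud [ 0.4666 -0.224   0.0649]
yellow 557 [282.0575 308.4829] ray@h [ 0.5471 -0.3006  0.066 ] cloud [ 0.5464 -0.301   0.066 ]
blue 6 [264.8333 308.1667] ray@h [ 0.5159 -0.2329  0.045 ] cloud [ 0.5169 -0.2342  0.0473]
blue 5 [269.2 278.6] ray@h [ 0.4541 -0.2732  0.045 ] cloud [ 0.4543 -0.2745  0.0472]
blue 5 [292.2 281.4] ray@h [ 0.4925 -0.3363  0.045 ] cloud [ 0.4928 -0.3385  0.0484]
box [ 0.4633 -0.0711  0.0501] [0.75   0.2635 0.22  ] [0.0812 0.167 ]
```

Call:
arm_command(
  rows=[
    [3.9,1.6,0,0.14,-1],
    [3.9,1.6,0,0.14,-1],
    [3.9,1.6,0,0.14,-1],
    [3.9,1.6,0,0.14,-1],
    [3.9,1.6,0,0.14,-1],
  ],
)

```text
clock: 1.6
ee_pos: [0.3377, -0.4508, 0.2315]
tcp_rot: [[0.569, 0.822, 0.0], [0.822, -0.569, -0.001], [-0.0, 0.001, -1.0]]
contact_force: [0.1, -0.1, 0.1]
opening: 0.137
```

Call:
arm_command(
  rows=[
    [3.8,1.6,0,0.14,-1],
    [3.8,1.6,-2,0.14,-1],
    [3.5,1.8,-3,0.12,-1],
    [0,0,-4,0,-1],
    [0,0,0,0,-1],
  ],
)

```text
clock: 2.1
ee_pos: [0.4453, -0.3975, 0.1338]
tcp_rot: [[0.207, 0.978, -0.01], [0.978, -0.207, 0.01], [0.008, -0.012, -1.0]]
contact_force: [-0.7, 0.2, -1.1]
opening: 0.001
```

Call:
arm_command(
  rows=[
    [0.4,-0.1,-4,0,-1],
    [0,0,-3,0,-1],
    [0,0,-1.3,0,-1],
    [0,0,0,0,-1],
    [0,0,0,0,-1],
  ],
)

```text
clock: 2.6
ee_pos: [0.4518, -0.4039, 0.0606]
tcp_rot: [[0.21, 0.978, 0.002], [0.978, -0.21, -0.002], [-0.002, 0.003, -1.0]]
contact_force: [0.3, -0.1, 0.0]
opening: -0.001
```

Call:
arm_command(
  rows=[
    [0.2,1,0,0,-1],
    [0.2,0.7,0,0,-1],
    [0.1,0.4,0,0,-1],
    [0.1,0.3,0,0,-1],
    [0,0,0,0,-1],
  ],
)

```text
clock: 3.1
ee_pos: [0.4576, -0.378, 0.0586]
tcp_rot: [[0.209, 0.978, 0.0], [0.978, -0.209, -0.0], [-0.0, 0.0, -1.0]]
contact_force: [-0.4, 0.4, -0.8]
opening: 0.001
```

Call:
arm_command(
  rows=[
    [0,0,-1,0,-1],
    [0.1,0.3,0,0,-1],
    [0.1,0.3,0,0,-1],
    [0.1,0.3,0,0,-1],
    [0.0,0.0,0,0,-1],
  ],
)

```text
clock: 3.6
ee_pos: [0.4605, -0.3691, 0.0484]
tcp_rot: [[0.209, 0.978, 0.0], [0.978, -0.209, 0.0], [0.001, 0.0, -1.0]]
contact_force: [0.2, 0.6, 0.5]
opening: -0.001
```

Call:
arm_command(
  rows=[
    [0.2,1.0,0,0,-1],
    [0.3,1.5,0,0,-1],
    [0.3,1.5,0,0,-1],
    [0.4,1.5,0,0,-1],
    [0.3,1.5,0,0,-1],
  ],
)

```text
clock: 4.1
ee_pos: [0.4756, -0.2978, 0.0486]
tcp_rot: [[0.209, 0.978, -0.0], [0.978, -0.209, -0.0], [-0.0, -0.0, -1.0]]
contact_force: [-0.4, -1.5, 1.2]
opening: -0.0
```

```bash
cat >> h.py <<'E'
S0=np.array([.21,.978]); 
def colors(n,specs):
    c=camera(n);P=cloud(c);hsv=cv2.cvtColor(c["pixels"],cv2.COLOR_RGB2HSV);H,S,V=[hsv[...,i].astype(int) for i in range(3)]
    reg=(P[...,0]>.40)&(P[...,0]<.66)&(P[...,1]<.05)&(P[...,1]>-.42)
    D=dict(red=(((H<6)|(H>174))&(S>150)&(V>90),.066),orange=((H>6)&(H<16)&(S>170)&(V>120),.056),blue=((H>100)&(H<130)&(S>120),.045),green=((H>45)&(H<88)&(S>80),.008))
    for k_ in specs:
        mm,h=D[k_]; k,lab,st,ce=cv2.connectedComponentsWithStats((mm&reg).astype(np.uint8))
        for i in range(1,k):
            if st[i,4]>3: print(n,k_,st[i,4],np.round(ce[i][::-1]),"ray",np.round(ray(c,ce[i][::-1],h),4),"cloud",np.round(np.median(P[lab==i],0),4))
    return c,P
E
python3 - <<'E'
from h import *
for n in ["top","side"]: c,P=colors(n,["red","orange","blue","green"]); save(c,f"pics/{n}1.png")
print(env.get_obs()["ee_pos"],env.get_obs()["contact_force"])
E
```

```text
top red 17 [197. 417.] ray [ 0.4801 -0.278   0.066 ] cloud [ 0.4773 -0.2761  0.0746]
top red 5 [204. 319.] ray [0.4679 0.0375 0.066 ] cloud [0.4699 0.0375 0.046 ]
top red 4 [206. 323.] ray [0.4614 0.0242 0.066 ] cloud [0.4645 0.0245 0.0463]
top orange 11 [199. 374.] ray [ 0.4799 -0.1422  0.056 ] cloud [ 0.4789 -0.1407  0.0629]
top blue 4 [155. 320.] ray [0.633  0.0289 0.045 ] cloud [0.6257 0.0285 0.0706]
top blue 10 [171. 395.] ray [ 0.5722 -0.2157  0.045 ] cloud [ 0.5725 -0.215   0.0438]
top blue 7 [184. 377.] ray [ 0.5313 -0.1529  0.045 ] cloud [ 0.5314 -0.1537  0.045 ]
top blue 9 [190. 409.] ray [ 0.5083 -0.2578  0.045 ] cloud [ 0.5077 -0.2578  0.0435]
top blue 10 [202. 390.] ray [ 0.4689 -0.1936  0.045 ] cloud [ 0.4692 -0.1938  0.0435]
top green 1705 [182. 443.] ray [ 0.5406 -0.3784  0.008 ] cloud [ 0.4609 -0.2818  0.4083]
side orange 15 [232. 311.] ray [ 0.4806 -0.1332  0.056 ] cloud [ 0.485  -0.1425  0.0638]
side blue 11 [245. 328.] ray [ 0.5355 -0.1509  0.045 ] cloud [ 0.536  -0.1549  0.0465]
side blue 8 [249. 300.] ray [ 0.4731 -0.1906  0.045 ] cloud [ 0.4733 -0.1928  0.0471]
side blue 12 [265. 334.] ray [ 0.5753 -0.2115  0.045 ] cloud [ 0.5768 -0.2126  0.0468]
[ 0.47576511 -0.2965362   0.04830653] [-0.03564249 -0.00154559  0.32487581]
```

Call:
arm_command(
  rows=[
    [0.2,0.8,0,0,-1],
    [0.2,0.8,0,0,-1],
    [0.2,0.8,0,0,-1],
    [0.1,0.5,0,0,-1],
    [0.0,0.1,0,0,-1],
  ],
)

```text
clock: 4.7
ee_pos: [0.4825, -0.2688, 0.0482]
tcp_rot: [[0.209, 0.978, 0.0], [0.978, -0.209, 0.001], [0.001, 0.0, -1.0]]
contact_force: [-0.1, -0.1, -0.2]
opening: 0.001
```

Call:
arm_command(
  rows=[
    [0.02,0.1,0,0,-1],
    [0.02,0.1,0,0,-1],
  ],
)

```text
clock: 4.9
ee_pos: [0.4827, -0.2678, 0.0483]
tcp_rot: [[0.21, 0.978, 0.0], [0.978, -0.21, -0.0], [-0.0, 0.0, -1.0]]
contact_force: [0.8, -1.4, -0.2]
opening: 0.005
```

```bash
python3 - <<'E'
from h import *
for n in ["top","side"]: c,P=colors(n,["red","orange","blue"]); save(c,f"pics/{n}2.png")
print(env.get_obs()["ee_pos"],env.get_obs()["contact_force"])
E
```

```text
top red 19 [196. 407.] ray [ 0.4864 -0.2459  0.066 ] cloud [ 0.4846 -0.2427  0.0715]
top red 6 [204. 318.] ray [0.4683 0.0385 0.066 ] cloud [0.472 0.039 0.045]
top red 4 [206. 323.] ray [0.4614 0.0242 0.066 ] cloud [0.4639 0.0244 0.0486]
top orange 12 [197. 365.] ray [ 0.4859 -0.1118  0.056 ] cloud [ 0.4842 -0.1101  0.0624]
top blue 8 [170. 386.] ray [ 0.5778 -0.185   0.045 ] cloud [ 0.5783 -0.1848  0.0432]
top blue 8 [182. 368.] ray [ 0.5375 -0.1234  0.045 ] cloud [ 0.5372 -0.123   0.0466]
top blue 7 [188. 399.] ray [ 0.517  -0.2266  0.045 ] cloud [ 0.5161 -0.2254  0.0458]
top blue 9 [201. 381.] ray [ 0.475  -0.1632  0.045 ] cloud [ 0.4745 -0.1642  0.0456]
side orange 12 [226. 316.] ray [ 0.4854 -0.1071  0.056 ] cloud [ 0.4898 -0.1186  0.0659]
side blue 10 [239. 333.] ray [ 0.5402 -0.1257  0.045 ] cloud [ 0.5403 -0.1254  0.0465]
side blue 6 [243. 306.] ray [ 0.4802 -0.1642  0.045 ] cloud [ 0.4813 -0.1646  0.0465]
side blue 10 [259. 339.] ray [ 0.5793 -0.1867  0.045 ] cloud [ 0.5806 -0.1876  0.0465]
[ 0.48273829 -0.2676366   0.04826519] [ 0.83678323 -1.01905217 -1.41376162]
```

Call:
arm_command(
  rows=[
    [0.02,0.1,0,0,-1],
    [0.02,0.1,0,0,-1],
    [0.02,0.1,0,0,-1],
  ],
)

```text
clock: 5.3
ee_pos: [0.4831, -0.2659, 0.0484]
tcp_rot: [[0.21, 0.978, -0.0], [0.978, -0.21, -0.003], [-0.003, 0.0, -1.0]]
contact_force: [-2.2, -6.8, -1.6]
opening: 0.001
```

Call:
arm_command(
  rows=[
    [0.02,0.1,0,0,-1],
    [0.02,0.1,0,0,-1],
  ],
)

```text
clock: 5.5
ee_pos: [0.4835, -0.2641, 0.0484]
tcp_rot: [[0.21, 0.978, -0.0], [0.978, -0.21, -0.003], [-0.003, 0.001, -1.0]]
contact_force: [-0.4, -5.0, -2.3]
opening: -0.003
```

Call:
arm_command(
  rows=[
    [0.02,0.1,0,0,-1],
  ],
)

```text
clock: 5.6
ee_pos: [0.4839, -0.2622, 0.0484]
tcp_rot: [[0.21, 0.978, 0.0], [0.978, -0.21, -0.001], [-0.001, 0.001, -1.0]]
contact_force: [-0.3, -1.9, -1.2]
opening: -0.001
```

Call:
arm_command(
  rows=[
    [0.02,0.1,0,0,-1],
  ],
)

```text
clock: 5.7
ee_pos: [0.4842, -0.2603, 0.0483]
tcp_rot: [[0.21, 0.978, 0.0], [0.978, -0.21, 0.001], [0.001, 0.0, -1.0]]
contact_force: [0.7, -0.9, -1.0]
opening: 0.003
```

Call:
arm_command(
  rows=[
    [0.02,0.1,0,0,-1],
  ],
)

```text
clock: 5.8
ee_pos: [0.4844, -0.2589, 0.0484]
tcp_rot: [[0.209, 0.978, 0.0], [0.978, -0.209, 0.001], [0.001, 0.0, -1.0]]
contact_force: [-0.5, -2.0, -0.5]
opening: 0.003
```

```bash
python3 - <<'E'
from h import *
for n in ["top","side"]: c,P=colors(n,["red","orange","blue"]); save(c,f"pics/{n}3.png")
print(env.get_obs()["ee_pos"],env.get_obs()["contact_force"])
E
```

```text
top red 20 [195. 404.] ray [ 0.4882 -0.2371  0.066 ] cloud [ 0.4851 -0.2348  0.0734]
top red 7 [203. 319.] ray [0.4685 0.0383 0.066 ] cloud [0.471  0.0378 0.0399]
top red 4 [206. 323.] ray [0.4614 0.0242 0.066 ] cloud [0.4634 0.0244 0.0517]
top orange 13 [197. 362.] ray [ 0.488 -0.104  0.056] cloud [ 0.4868 -0.1019  0.0631]
top blue 4 [152. 320.] ray [0.6458 0.0311 0.045 ] cloud [0.6384 0.0298 0.0708]
top blue 9 [169. 383.] ray [ 0.581  -0.1764  0.045 ] cloud [ 0.5805 -0.1761  0.0449]
top blue 6 [182. 365.] ray [ 0.5396 -0.1138  0.045 ] cloud [ 0.5389 -0.1132  0.0465]
top blue 6 [187. 396.] ray [ 0.5185 -0.2171  0.045 ] cloud [ 0.5182 -0.2141  0.0441]
top blue 10 [200. 378.] ray [ 0.4765 -0.1549  0.045 ] cloud [ 0.4762 -0.1547  0.0458]
side orange 12 [225. 318.] ray [ 0.488  -0.0994  0.056 ] cloud [ 0.4927 -0.1118  0.0657]
side blue 10 [237. 335.] ray [ 0.5423 -0.1167  0.045 ] cloud [ 0.5428 -0.1186  0.0466]
side blue 6 [241. 308.] ray [ 0.4821 -0.1555  0.045 ] cloud [ 0.4851 -0.1573  0.0469]
side blue 8 [257. 341.] ray [ 0.5815 -0.178   0.045 ] cloud [ 0.583  -0.1793  0.0467]
[ 0.48441471 -0.25878538  0.04842464] [-0.08166899  0.12124456  0.31626022]
```

Call:
arm_command(
  rows=[
    [-0.2,-1,0,0,-1],
    [-0.2,-0.9,0,0,-1],
    [0,0,3,0,-1],
    [0,0,4,0,-0.2],
    [0,2,2,0.1,-0.2],
  ],
)

```text
clock: 6.4
ee_pos: [0.4812, -0.2618, 0.142]
tcp_rot: [[0.112, 0.994, 0.004], [0.994, -0.112, -0.004], [-0.004, 0.005, -1.0]]
contact_force: [0.3, 0.1, 1.0]
opening: 0.331
```

Call:
arm_command(
  rows=[
    [0.2,3.7,0,0.14,-0.2],
    [0.2,4,0,0.14,-0.2],
    [0.2,4,0,0.14,-0.2],
    [0.1,3.5,0,0.14,-0.2],
    [0,0.5,0,0.12,-0.2],
  ],
)

```text
clock: 6.9
ee_pos: [0.4871, -0.0987, 0.1385]
tcp_rot: [[-0.546, 0.838, 0.0], [0.838, 0.546, 0.002], [0.001, 0.001, -1.0]]
contact_force: [-0.4, 0.8, -0.4]
opening: 0.4
```

Call:
arm_command(
  rows=[
    [0,0,0,0,-0.2],
    [0,0,0,0,-0.2],
  ],
)

```text
clock: 7.1
ee_pos: [0.4873, -0.1023, 0.1384]
tcp_rot: [[-0.536, 0.844, 0.0], [0.844, 0.536, -0.0], [-0.0, -0.0, -1.0]]
contact_force: [0.3, -0.3, 0.0]
opening: 0.397
```

```bash
python3 - <<'E'
from h import *
o=env.get_obs(); c=camera("wrist")
T=np.eye(4);T[:3,:3]=o["tcp_rot"];T[:3,3]=o["ee_pos"]
c["extrinsics"]=np.linalg.inv(T@c["hand_eye"]); P=cloud(c); save(c,"pics/w1.png")
hsv=cv2.cvtColor(c["pixels"],cv2.COLOR_RGB2HSV);H,S,V=[hsv[...,i].astype(int) for i in range(3)]
m=(H>4)&(H<17)&(S>150)&(V>100)
k,lab,st,ce=cv2.connectedComponentsWithStats(m.astype(np.uint8))
for i in range(1,k):
    if st[i,4]>50:
        q=P[lab==i]; q=q[q[:,2]>.02]
        t=q[q[:,2]>.06]
        print(st[i,4],ce[i][::-1],np.median(q,0), t.shape)
        if len(t)>10:print(cv2.minAreaRect(t[:,:2].astype(np.float32)))
for t in trace("fin","wrist"): print(t["conf"],t["centre"],np.median(P[t["region"]],0))
print(o["ee_pos"],o["tcp_rot"],o["opening"])
E
```

```text
175 [211.65142857 315.46857143] [ 0.48794213 -0.10388013  0.06513824] (175, 3)
((0.4884312152862549, -0.10427793115377426), (0.0060579474084079266, 0.01945669576525688), 32.05729293823242)
64 [259.78125    2.453125] [nan nan nan] (0, 3)
119 [267.73109244  31.50420168] [nan nan nan] (0, 3)
98 [273.03061224   9.73469388] [nan nan nan] (0, 3)
184 [304.5923913   89.29891304] [ 0.35997384 -0.30926118  0.03373668] (1, 3)
0.81 [259.9, 47.8] [ 0.28975433 -0.30862646  0.00847723]
0.66 [276.0, 314.4] [ 0.52651883 -0.16491786  0.03883749]
0.57 [227.0, 349.6] [ 0.52444348 -0.10354425  0.00777434]
[ 0.48732934 -0.10225674  0.1384295 ] [[-5.36339615e-01  8.44002254e-01  1.14580867e-04]
 [ 8.44002177e-01  5.36339618e-01 -3.73445093e-04]
 [-3.76642758e-04 -1.03586896e-04 -9.99999924e-01]] 0.39659842706441145
  return _methods._mean(a, axis=axis, dtype=dtype,
  ret = um.true_divide(
```

View pics/w1.png

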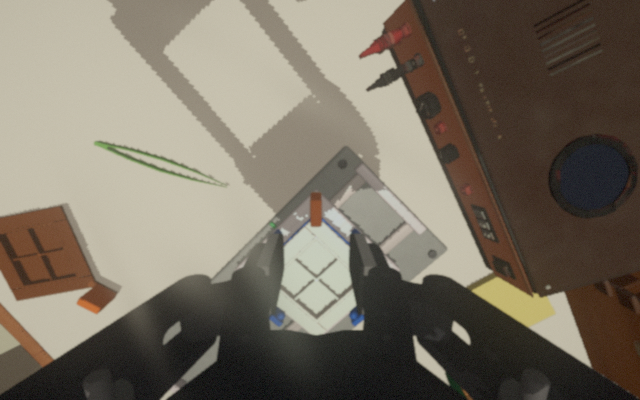

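Call:
arm_command(
  rows=[
    [-0.1,0.2,-4,0,-0.2],
    [0,0,-3.5,0,-0.2],
    [0,0,-1.5,0,-0.2],
    [0,0,-0.9,0,-0.2],
    [0,0,0,0,-0.2],
  ],
)

```text
clock: 7.7
ee_pos: [0.4855, -0.1, 0.0381]
tcp_rot: [[-0.537, 0.843, -0.002], [0.843, 0.537, 0.001], [0.002, -0.002, -1.0]]
contact_force: [0.3, -0.5, 0.7]
opening: 0.4
```

Call:
arm_command(
  rows=[
    [0,0,0,0,-1],
    [0,0,0,0,-1],
    [0,0,0,0,-1],
    [0,0,0,0,-1],
  ],
)

```text
clock: 8.1
ee_pos: [0.4875, -0.1002, 0.041]
tcp_rot: [[-0.539, 0.842, 0.003], [0.842, 0.539, -0.002], [-0.003, 0.002, -1.0]]
contact_force: [0.2, -0.2, 3.7]
opening: 0.094
```

Call:
arm_command(
  rows=[
    [0.05,-0.1,0.7,0,-1],
    [0.1,-0.1,0.7,0,-1],
    [0.1,-0.2,0.7,0,-1],
  ],
)

```text
clock: 8.4
ee_pos: [0.4883, -0.1032, 0.0605]
tcp_rot: [[-0.539, 0.842, -0.001], [0.842, 0.539, 0.001], [0.001, -0.001, -1.0]]
contact_force: [0.0, 0.4, -0.2]
opening: 0.09
```

Call:
arm_command(
  rows=[
    [0.1,-0.2,0.7,0,-1],
    [0.15,-0.2,0.7,0,-1],
    [0,0,0,0,-1],
    [0,0,0,0,-1],
  ],
)

```text
clock: 8.8
ee_pos: [0.4916, -0.1077, 0.0749]
tcp_rot: [[-0.539, 0.843, 0.001], [0.843, 0.539, -0.0], [-0.001, 0.001, -1.0]]
contact_force: [-0.4, -0.5, -0.2]
opening: 0.089
```

```bash
python3 - <<'E'
from h import *
c,P=colors("side",["orange","blue"]); save(c,"pics/side4.png")
cv2.imwrite("pics/s4.png",cv2.resize(c["pixels"][180:300,240:400,::-1],(800,600),interpolation=cv2.INTER_CUBIC))
print(env.get_obs()["ee_pos"],env.get_obs()["contact_force"],env.get_obs()["opening"])
E
```

```text
side blue 6 [248. 346.] ray [ 0.5811 -0.1426  0.045 ] cloud [ 0.5788 -0.136   0.0384]
side blue 4 [252. 302.] ray [ 0.4854 -0.1991  0.045 ] cloud [ 0.4827 -0.1937  0.0388]
side blue 5 [257. 342.] ray [ 0.5845 -0.1784  0.045 ] cloud [ 0.5861 -0.1813  0.0463]
side blue 6 [261. 311.] ray [ 0.5183 -0.2186  0.045 ] cloud [ 0.5193 -0.2197  0.0471]
[ 0.49120908 -0.10755742  0.07437394] [ 0.5213463   0.10657351 -0.55237699] 0.09086096121326183
```

View pics/s4.png

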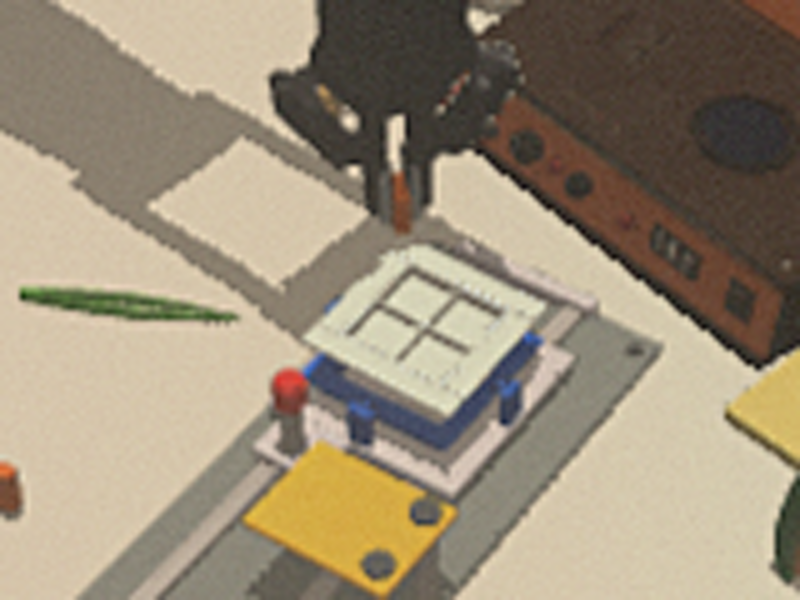

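```bash
cat >> h.py <<'E'
def plane(n,ctr,half=.075,zmin=.035):
    """robust plane of white tray top near ctr"""
    c=camera(n);P=cloud(c);hsv=cv2.cvtColor(c["pixels"],cv2.COLOR_RGB2HSV)
    m=(hsv[...,1]<60)&(hsv[...,2]>130)&(np.hypot(P[...,0]-ctr[0],P[...,1]-ctr[1])<half)&(P[...,2]>zmin)&(c["depth"]>0)
    q=P[m]; rng=np.random.default_rng(0); best=None
    for _ in range(300):
        a=q[rng.choice(len(q),3,False)]; nn=np.cross(a[1]-a[0],a[2]-a[0]); L=np.linalg.norm(nn)
        if L<1e-6: continue
        nn/=L; k=np.abs((q-a[0])@nn)<.0025
        if best is None or k.sum()>best.sum(): best=k
    q=q[best]; m0=q.mean(0); nn=np.linalg.svd(q-m0)[2][2]; nn*=np.sign(nn[2])
    far=q[np.argmax(q[:,:2]@np.array([.546,-.838]))]
    print(n,len(q),"mean",m0.round(4),"normal",nn.round(3),"tilt",round(float(np.arccos(nn[2])),3),"farmost",far.round(4),"x",q[:,0].min().round(3),q[:,0].max().round(3),"y",q[:,1].min().round(3),q[:,1].max().round(3))
    r=cv2.minAreaRect(q[:,:2].astype(np.float32)); print(r)
    return c,P,m0,nn
E
python3 - <<'E'
from h import *
for n in ["side","top"]: plane(n,(.53,-.165))
print(env.get_obs()["ee_pos"],env.get_obs()["clock"])
E
```

```text
side 481 mean [ 0.5364 -0.175   0.0703] normal [ 0.026 -0.044  0.999] tilt 0.051 farmost [ 0.5681 -0.2239  0.0666] x 0.484 0.59 y -0.225 -0.12
((0.5362525582313538, -0.17304928600788116), (0.09269054979085922, 0.09125492721796036), 77.40513610839844)
top 46 mean [ 0.504  -0.1985  0.0678] normal [ 0.014 -0.046  0.999] tilt 0.048 farmost [ 0.5512 -0.2202  0.0684] x 0.483 0.551 y -0.221 -0.153
((0.5066133737564087, -0.19927683472633362), (0.042871542274951935, 0.08859476447105408), 39.05431365966797)
[ 0.49090647 -0.10741507  0.07390279] 8.95
```

Call:
arm_command(
  rows=[
    [-0.2,0.4,-0.8,0,-1],
    [-0.15,0.3,-0.8,0,-1],
    [0,0,-0.6,0,-1],
    [0,0,0,0,-1],
    [0,0,0,0,-1],
  ],
)

```text
clock: 9.45
ee_pos: [0.4869, -0.1001, 0.0518]
tcp_rot: [[-0.539, 0.842, -0.002], [0.842, 0.539, 0.001], [0.002, -0.001, -1.0]]
contact_force: [-3.6, 1.2, 1.7]
opening: 0.092
```

Call:
arm_command(
  rows=[
    [0,0,-0.4,0,-1],
    [0,0,-0.3,0,-1],
    [0,0,0,0,-1],
  ],
)

```text
clock: 9.75
ee_pos: [0.4878, -0.101, 0.0449]
tcp_rot: [[-0.539, 0.842, 0.0], [0.842, 0.539, -0.001], [-0.001, -0.001, -1.0]]
contact_force: [-1.9, -0.7, -0.1]
opening: 0.09
```

```bash
python3 - <<'E'
from h import *
for n in ["side"]: c=plane(n,(.53,-.165),zmin=.03)[0]
c,P=colors("top",["red"])
cv2.imwrite("pics/s5.png",cv2.resize(camera("side")["pixels"][200:280,280:380,::-1],(800,600),interpolation=cv2.INTER_CUBIC))
o=env.get_obs();print(o["ee_pos"],o["clock"],o["contact_force"])
E
```

```text
side 431 mean [ 0.5295 -0.1664  0.0417] normal [ 0.031 -0.026  0.999] tilt 0.04 farmost [ 0.5661 -0.2192  0.0397] x 0.479 0.589 y -0.221 -0.113
((0.5377383232116699, -0.16750338673591614), (0.09381216019392014, 0.10228845477104187), 77.00577545166016)
top red 20 [195. 404.] ray [ 0.488 -0.237  0.066] cloud [ 0.4865 -0.2358  0.0725]
top red 6 [203. 319.] ray [0.4688 0.038  0.066 ] cloud [0.4724 0.0391 0.0429]
top red 4 [206. 323.] ray [0.4614 0.0242 0.066 ] cloud [0.4642 0.0245 0.047 ]
[ 0.48765287 -0.1009804   0.04501922] 9.9 [-1.53575524 -0.82249662 -0.81430392]
```

View pics/s5.png

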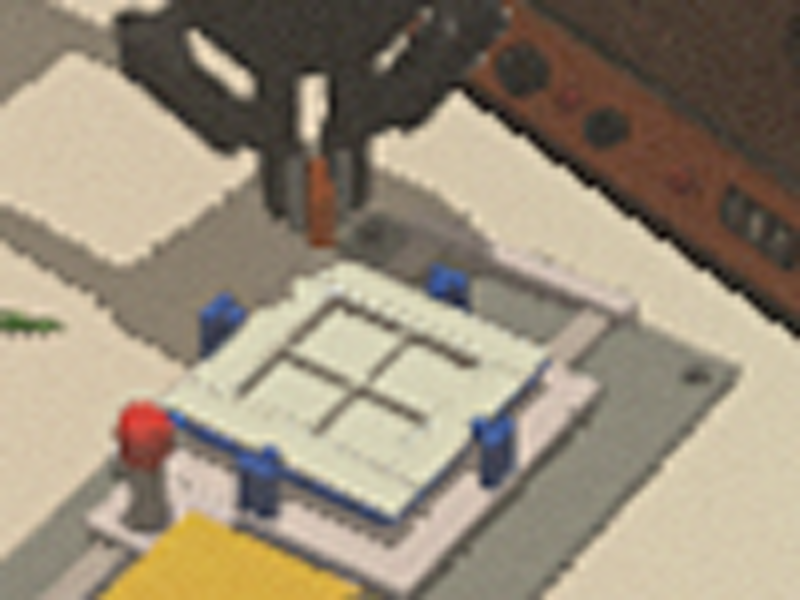

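Call:
arm_command(
  rows=[
    [0,0,-0.3,0,-1],
    [0,0,-0.2,0,-1],
    [0,0,0,0,-1],
  ],
)

```text
clock: 10.2
ee_pos: [0.4882, -0.1004, 0.0412]
tcp_rot: [[-0.539, 0.843, 0.001], [0.843, 0.539, 0.0], [-0.0, 0.001, -1.0]]
contact_force: [-2.4, 1.5, 6.0]
opening: 0.087
```

Call:
arm_command(
  rows=[
    [0,0,-0.2,0,-1],
    [0,0,0,0,-1],
  ],
)

```text
clock: 10.4
ee_pos: [0.4883, -0.1006, 0.0411]
tcp_rot: [[-0.539, 0.842, 0.001], [0.842, 0.539, -0.0], [-0.001, 0.001, -1.0]]
contact_force: [-6.8, 2.6, 15.8]
opening: 0.089
```

Call:
arm_command(
  rows=[
    [0,0,0.2,0,-0.4],
    [0,0,0,0,-0.4],
    [0,0,0,0,-0.4],
    [-0.6,1,1.0,0,-0.4],
    [0,0,0.2,0,-0.4],
  ],
)

```text
clock: 10.9
ee_pos: [0.4815, -0.0895, 0.053]
tcp_rot: [[-0.539, 0.842, 0.0], [0.842, 0.539, 0.001], [0.0, 0.001, -1.0]]
contact_force: [-0.1, -0.6, 0.4]
opening: 0.299
```

Call:
arm_command(
  rows=[
    [0,0,0,0,-0.4],
    [0,0,0,0,-0.4],
  ],
)

```text
clock: 11.1
ee_pos: [0.4819, -0.0905, 0.0525]
tcp_rot: [[-0.539, 0.842, 0.001], [0.842, 0.539, -0.0], [-0.0, 0.0, -1.0]]
contact_force: [0.7, 0.1, 0.5]
opening: 0.304
```

```bash
python3 - <<'E'
from h import *
for n in ["side"]: c=plane(n,(.53,-.165),zmin=.03)[0]
c,P=colors("top",["red","orange"]);c,P=colors("side",["orange"])
o=env.get_obs();print(o["ee_pos"],o["clock"],o["contact_force"])
E
```

```text
side 463 mean [ 0.5347 -0.1688  0.041 ] normal [0.008 0.005 1.   ] tilt 0.009 farmost [ 0.5666 -0.2205  0.0412] x 0.481 0.588 y -0.22 -0.115
((0.5380558967590332, -0.167830228805542), (0.09363632649183273, 0.10043366253376007), 78.01263427734375)
top red 21 [195. 404.] ray [ 0.4884 -0.2373  0.066 ] cloud [ 0.4879 -0.2364  0.0716]
top red 5 [204. 319.] ray [0.4679 0.0375 0.066 ] cloud [0.4705 0.0375 0.0447]
top red 4 [206. 323.] ray [0.4614 0.0242 0.066 ] cloud [0.4646 0.0244 0.0452]
[ 0.48171794 -0.09061624  0.05218059] 11.25 [0.58723994 0.38316979 0.13503453]
```

Call:
arm_command(
  rows=[
    [0,0,0.3,0,-1],
    [0,0,0,0,-1],
    [0,0,0,0,-1],
    [0,0,0,0,-1],
  ],
)

```text
clock: 11.65
ee_pos: [0.4818, -0.0906, 0.0555]
tcp_rot: [[-0.539, 0.842, 0.0], [0.842, 0.539, 0.0], [-0.0, 0.0, -1.0]]
contact_force: [-0.7, 1.2, 1.1]
opening: 0.053
```

Call:
arm_command(
  rows=[
    [0.04,-0.05,0.36,0,-1],
    [0.04,-0.06,0.36,0,-1],
    [0.04,-0.07,0.36,0,-1],
    [0.05,-0.07,0.36,0,-1],
  ],
)

```text
clock: 12.05
ee_pos: [0.4833, -0.0927, 0.0697]
tcp_rot: [[-0.539, 0.842, -0.001], [0.842, 0.539, 0.001], [0.001, 0.0, -1.0]]
contact_force: [-0.4, 1.9, -1.6]
opening: 0.051
```

```bash
python3 - <<'E'
from h import *
for n in ["side"]: c=plane(n,(.53,-.165),zmin=.03)[0]
o=env.get_obs();print(o["ee_pos"],o["clock"],o["contact_force"],o["opening"])
E
```

```text
side 483 mean [ 0.5321 -0.1696  0.0464] normal [ 0.102 -0.045  0.994] tilt 0.111 farmost [ 0.5667 -0.2207  0.0415] x 0.481 0.589 y -0.222 -0.114
((0.5386873483657837, -0.1653582602739334), (0.10250671207904816, 0.10249004513025284), 78.5918197631836)
[ 0.48381606 -0.09287922  0.07072071] 12.1 [-1.20985511  1.36132414  1.16939536] 0.052434540731512484
```

Call:
arm_command(
  rows=[
    [0.06,-0.08,0.36,0,-1],
    [0.06,-0.09,0.36,0,-1],
    [0.06,-0.1,0.36,0,-1],
    [0.07,-0.1,0.36,0,-1],
  ],
)

```text
clock: 12.5
ee_pos: [0.4852, -0.0965, 0.0841]
tcp_rot: [[-0.539, 0.842, -0.002], [0.842, 0.539, 0.001], [0.002, -0.001, -1.0]]
contact_force: [-3.0, 2.8, -1.1]
opening: 0.053
```

Call:
arm_command(
  rows=[
    [0.07,-0.11,0.36,0,-1],
    [0.08,-0.12,0.36,0,-1],
    [0.08,-0.12,0.36,0,-1],
    [0.08,-0.13,0.36,0,-1],
  ],
)

```text
clock: 12.9
ee_pos: [0.4905, -0.1027, 0.0997]
tcp_rot: [[-0.538, 0.843, 0.004], [0.843, 0.538, -0.002], [-0.004, 0.002, -1.0]]
contact_force: [-0.4, -0.3, -0.1]
opening: 0.049
```

```bash
python3 - <<'E'
from h import *
for n in ["side"]: c=plane(n,(.53,-.165),zmin=.03)[0]
o=env.get_obs();print(o["ee_pos"],o["clock"],o["contact_force"],o["opening"])
colors("top",["red"])
E
```

```text
side 479 mean [ 0.5425 -0.1795  0.0781] normal [ 0.037 -0.053  0.998] tilt 0.065 farmost [ 0.576  -0.2238  0.0766] x 0.488 0.591 y -0.229 -0.121
((0.5410951972007751, -0.17668287456035614), (0.09503717720508575, 0.09253323078155518), 76.76105499267578)
[ 0.49080227 -0.10281709  0.10033744] 12.95 [-0.31562484 -0.53381305  0.16132699] 0.05083538643450275
top red 20 [195. 404.] ray [ 0.4887 -0.2384  0.066 ] cloud [ 0.4873 -0.2372  0.073 ]
top red 5 [204. 319.] ray [0.4679 0.0375 0.066 ] cloud [0.4703 0.0374 0.0441]
top red 4 [206. 323.] ray [0.4614 0.0242 0.066 ] cloud [0.4642 0.0244 0.0492]
```

Call:
arm_command(
  rows=[
    [-0.3,0.4,0,0,-1],
    [-0.4,0.5,-0.5,0,-1],
    [-0.2,0.3,-1,0,-1],
    [0,0,-1,0,-1],
    [0,0,-0.6,0,-1],
  ],
)

```text
clock: 13.5
ee_pos: [0.4791, -0.0891, 0.0657]
tcp_rot: [[-0.539, 0.842, -0.002], [0.842, 0.539, 0.001], [0.002, -0.002, -1.0]]
contact_force: [0.4, 0.2, 0.3]
opening: 0.051
```

Call:
arm_command(
  rows=[
    [0,0,-0.5,0,-1],
    [0,0,-0.4,0,-1],
    [0,0,-0.4,0,-1],
    [0,0,-0.2,0,-1],
    [0,0,0,0,-1],
  ],
)

```text
clock: 14.0
ee_pos: [0.4806, -0.0897, 0.0532]
tcp_rot: [[-0.539, 0.842, 0.001], [0.842, 0.539, -0.0], [-0.001, 0.001, -1.0]]
contact_force: [-0.4, 0.0, 2.1]
opening: 0.049
```

```bash
python3 - <<'E'
from h import *
for n in ["side"]: c=plane(n,(.53,-.165),zmin=.03)[0]
o=env.get_obs();print(o["ee_pos"],o["clock"],o["contact_force"],o["opening"])
E
```

```text
side 454 mean [ 0.5337 -0.1697  0.0475] normal [-0.06   0.098  0.993] tilt 0.115 farmost [ 0.5649 -0.2225  0.0569] x 0.479 0.586 y -0.222 -0.112
((0.5315884351730347, -0.16825824975967407), (0.09394200146198273, 0.09320785850286484), 76.01313781738281)
[ 0.4806159  -0.08974333  0.05323309] 14.05 [-0.21472917  0.13374844  3.23323911] 0.051576936249540364
```

Call:
arm_command(
  rows=[
    [0,0,0,0,-0.4],
    [0,0,0,0,-0.4],
    [0,0,0,0,-0.4],
    [0,0,4,0,-0.4],
    [0,0,2,0,-1],
  ],
)

```text
clock: 14.55
ee_pos: [0.4806, -0.0896, 0.1143]
tcp_rot: [[-0.539, 0.842, 0.002], [0.842, 0.539, -0.0], [-0.001, 0.001, -1.0]]
contact_force: [0.5, -1.3, 0.5]
opening: 0.146
```

Call:
arm_command(
  rows=[
    [2.3,-3.5,0,0,-1],
    [2.3,-3.5,0,0,-1],
    [2.2,-3.6,0,0,-1],
    [0,0,-2,0,-1],
    [0,0,0,0,-1],
  ],
)

```text
clock: 15.05
ee_pos: [0.5463, -0.1956, 0.089]
tcp_rot: [[-0.537, 0.843, -0.006], [0.843, 0.538, 0.003], [0.006, -0.004, -1.0]]
contact_force: [0.1, 0.8, -1.1]
opening: 0.001
```

```bash
python3 - <<'E'
from h import *
for n in ["side"]: c=plane(n,(.53,-.165),zmin=.03)[0]
cv2.imwrite("pics/s6.png",cv2.resize(c["pixels"][190:280,270:390,::-1],(800,600),interpolation=cv2.INTER_CUBIC))
o=env.get_obs();print(o["ee_pos"],o["clock"],o["contact_force"],o["opening"])
E
```

```text
side 340 mean [ 0.5355 -0.1788  0.0482] normal [-0.059  0.087  0.994] tilt 0.105 farmost [ 0.565  -0.2228  0.0536] x 0.478 0.586 y -0.223 -0.124
((0.5260092616081238, -0.167136549949646), (0.09167570620775223, 0.1029210016131401), 77.0324478149414)
[ 0.54658902 -0.19504519  0.09022355] 15.1 [-0.06417694  0.03783618 -0.45555764] -0.0013271484436010962
```

View pics/s6.png

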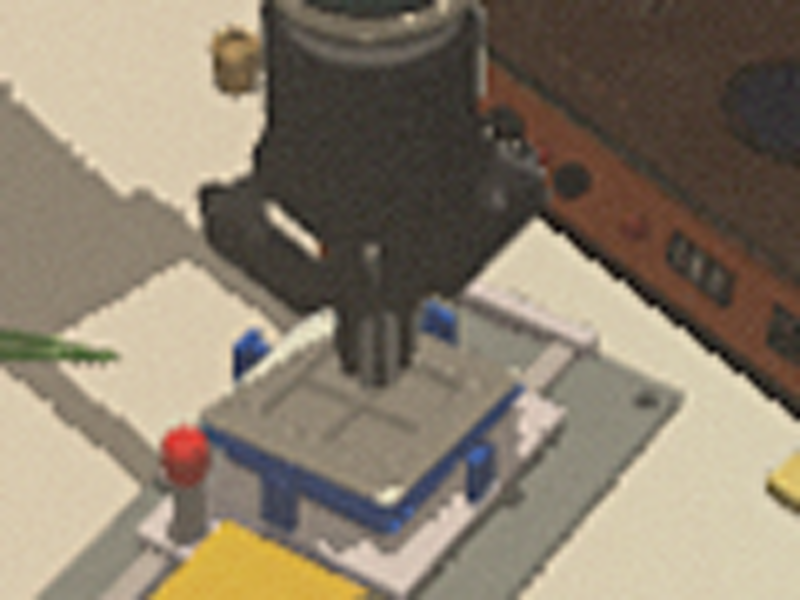

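Call:
arm_command(
  rows=[
    [0.2,-0.2,-2.5,0,-1],
    [0,0,-1.2,0,-1],
    [0,0,-0.3,0,-1],
    [0,0,-0.2,0,-1],
  ],
)

```text
clock: 15.5
ee_pos: [0.5495, -0.1966, 0.051]
tcp_rot: [[-0.539, 0.842, -0.001], [0.842, 0.539, 0.001], [0.002, -0.001, -1.0]]
contact_force: [-2.4, 2.2, 2.6]
opening: 0.004
```

Call:
arm_command(
  rows=[
    [0,0,-0.2,0,-1],
    [0,0,-0.2,0,-1],
    [0,0,0,0,-1],
  ],
)

```text
clock: 15.8
ee_pos: [0.5509, -0.1972, 0.0498]
tcp_rot: [[-0.539, 0.842, 0.003], [0.842, 0.539, -0.0], [-0.002, 0.002, -1.0]]
contact_force: [-3.6, 4.4, 8.4]
opening: -0.001
```

Call:
arm_command(
  rows=[
    [0,0,-0.2,0,-1],
    [0,0,-0.2,0,-1],
    [0,0,0,0,-1],
  ],
)

```text
clock: 16.1
ee_pos: [0.5524, -0.1989, 0.0469]
tcp_rot: [[-0.539, 0.842, 0.006], [0.842, 0.539, -0.004], [-0.007, 0.003, -1.0]]
contact_force: [-0.9, -0.7, 9.6]
opening: -0.002
```

Call:
arm_command(
  rows=[
    [0,0,-0.2,0,-1],
    [0,0,-0.1,0,-1],
    [0,0,0,0,-1],
  ],
)

```text
clock: 16.4
ee_pos: [0.5526, -0.199, 0.0464]
tcp_rot: [[-0.539, 0.842, 0.007], [0.842, 0.539, -0.004], [-0.008, 0.004, -1.0]]
contact_force: [-5.3, 2.0, 18.9]
opening: 0.001
```

```bash
python3 - <<'E'
from h import *
for n in ["side"]: c=plane(n,(.53,-.165),zmin=.03)[0]
cv2.imwrite("pics/s7.png",cv2.resize(c["pixels"][190:280,270:390,::-1],(800,600),interpolation=cv2.INTER_CUBIC))
o=env.get_obs();print(o["ee_pos"],o["clock"],o["contact_force"],o["opening"])
E
```

```text
side 242 mean [ 0.5397 -0.1903  0.0453] normal [-0.057 -0.155  0.986] tilt 0.166 farmost [ 0.567  -0.2214  0.0424] x 0.48 0.588 y -0.223 -0.135
((0.5346928238868713, -0.16871953010559082), (0.0906398743391037, 0.09033635258674622), 74.57220458984375)
[ 0.55264023 -0.19898323  0.04636399] 16.45 [-6.60647334  0.74357651 19.04494561] 0.0007141748274054383
```

View pics/s7.png

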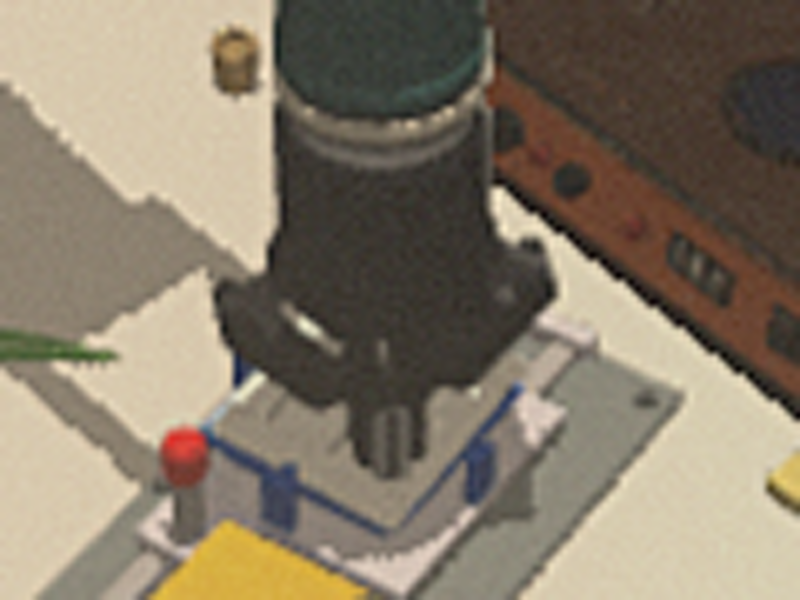

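Call:
arm_command(
  rows=[
    [0,0,1.2,0,-1],
    [0,0,2,0,-1],
    [0,0,0,0,-1],
  ],
)

```text
clock: 16.75
ee_pos: [0.5526, -0.1987, 0.0755]
tcp_rot: [[-0.539, 0.842, 0.008], [0.842, 0.539, -0.004], [-0.007, 0.004, -1.0]]
contact_force: [-0.2, -0.3, 0.9]
opening: 0.002
```

```bash
python3 - <<'E'
from h import *
for n in ["side"]: c,P,m0,nn=plane(n,(.53,-.165),zmin=.03)
tc=np.array([.530,-.166]);e=np.array([.978,-.21]);s=np.array([.21,.978])
for a,b,l in [(45,0,'+x'),(-45,0,'-x'),(0,45,'+y'),(0,-45,'-y'),(45,-45,'far'),(-45,45,'near')]:
    p=tc+e*a/1e3+s*b/1e3; print(l,p.round(4),"z top",round(m0[2]-nn[:2]@(p-m0[:2])/nn[2],4))
o=env.get_obs();print(o["ee_pos"],o["clock"],o["contact_force"],o["opening"])
E
```

```text
side 324 mean [ 0.5433 -0.1782  0.0476] normal [-0.1   -0.059  0.993] tilt 0.116 farmost [ 0.5641 -0.2208  0.0478] x 0.482 0.589 y -0.222 -0.127
((0.5354095101356506, -0.16793504357337952), (0.09131645411252975, 0.09018144011497498), 74.8897476196289)
+x [ 0.574  -0.1754] z top 0.0509
-x [ 0.486  -0.1566] z top 0.0431
+y [ 0.5394 -0.122 ] z top 0.0506
-y [ 0.5206 -0.21  ] z top 0.0435
far [ 0.5646 -0.2195] z top 0.0473
near [ 0.4954 -0.1125] z top 0.0467
[ 0.55163489 -0.19824804  0.07368339] 16.8 [-0.04866623 -0.35161058 -0.85629557] -0.0007781395150735886
```

Call:
arm_command(
  rows=[
    [0.8,2.8,0,0,-1],
    [0.8,2.9,0,0,-1],
    [0,0,-1.2,0,-1],
    [0,0,-0.6,0,-1],
    [0,0,-0.3,0,-1],
  ],
)

```text
clock: 17.3
ee_pos: [0.5649, -0.1408, 0.0485]
tcp_rot: [[-0.539, 0.843, -0.003], [0.843, 0.539, 0.0], [0.002, -0.002, -1.0]]
contact_force: [0.3, 0.3, -0.7]
opening: -0.002
```

Call:
arm_command(
  rows=[
    [0,0,-0.3,0,-1],
    [0,0,-0.2,0,-1],
    [0,0,-0.2,0,-1],
  ],
)

```text
clock: 17.6
ee_pos: [0.5659, -0.1413, 0.0443]
tcp_rot: [[-0.538, 0.843, -0.0], [0.843, 0.538, -0.0], [-0.0, -0.0, -1.0]]
contact_force: [-3.9, 0.9, 9.3]
opening: 0.002
```

Call:
arm_command(
  rows=[
    [0,0,-0.2,0,-1],
    [0,0,-0.2,0,-1],
  ],
)

```text
clock: 17.8
ee_pos: [0.5661, -0.1414, 0.0437]
tcp_rot: [[-0.538, 0.843, 0.001], [0.843, 0.538, -0.001], [-0.001, -0.0, -1.0]]
contact_force: [-9.6, 3.5, 23.5]
opening: -0.002
```

Call:
arm_command(
  rows=[
    [0,0,1.2,0,-1],
    [0,0,2,0,-1],
    [0,0,0,0,-1],
  ],
)

```text
clock: 18.1
ee_pos: [0.5684, -0.1417, 0.075]
tcp_rot: [[-0.538, 0.843, 0.007], [0.843, 0.538, -0.003], [-0.006, 0.005, -1.0]]
contact_force: [0.3, -0.7, 1.5]
opening: -0.001
```

```bash
cat > p.py <<'E'
from h import *
c,P,m0,nn=plane("side",(.53,-.165),zmin=.03)
tc=np.array([.530,-.166]);e=np.array([.978,-.21]);s=np.array([.21,.978])
for a,b,l in [(45,0,'+x'),(-45,0,'-x'),(0,45,'+y'),(0,-45,'-y'),(45,-45,'far'),(-45,45,'near')]:
    p=tc+e*a/1e3+s*b/1e3; print(l,p.round(4),"z top",round(m0[2]-nn[:2]@(p-m0[:2])/nn[2],4))
o=env.get_obs();print(o["ee_pos"],o["clock"],o["contact_force"],o["opening"])
E
python3 p.py; python3 -c "
from h import *
colors('top',['red','blue'])"
```

```text
side 414 mean [ 0.5353 -0.1746  0.0485] normal [-0.062  0.082  0.995] tilt 0.103 farmost [ 0.5652 -0.2234  0.0544] x 0.481 0.587 y -0.224 -0.118
((0.5321574807167053, -0.16985465586185455), (0.09143395721912384, 0.09631779044866562), 75.72520446777344)
+x [ 0.574  -0.1754] z top 0.051
-x [ 0.486  -0.1566] z top 0.0439
+y [ 0.5394 -0.122 ] z top 0.0444
-y [ 0.5206 -0.21  ] z top 0.0505
far [ 0.5646 -0.2195] z top 0.054
near [ 0.4954 -0.1125] z top 0.0409
[ 0.56747647 -0.14133737  0.07333468] 18.15 [ 0.18941036 -0.03554123 -0.48889026] 0.00530027287792183
top red 20 [195. 404.] ray [ 0.4883 -0.2376  0.066 ] cloud [ 0.4869 -0.2355  0.0725]
top red 7 [203. 319.] ray [0.4694 0.0378 0.066 ] cloud [0.4738 0.0378 0.0419]
top red 4 [206. 323.] ray [0.4614 0.0242 0.066 ] cloud [0.4642 0.0244 0.05  ]
top blue 8 [182. 365.] ray [ 0.5398 -0.1153  0.045 ] cloud [ 0.5389 -0.115   0.0443]
top blue 9 [188. 397.] ray [ 0.5174 -0.2183  0.045 ] cloud [ 0.5157 -0.2181  0.0479]
```

Call:
arm_command(
  rows=[
    [-0.1,-3.2,0,0,-1],
    [0,0,-1.2,0,-1],
    [0,0,-0.8,0,-1],
    [0,0,-0.5,0,-1],
    [0,0,-0.3,0,-1],
  ],
)

```text
clock: 18.7
ee_pos: [0.5667, -0.1731, 0.049]
tcp_rot: [[-0.539, 0.842, 0.004], [0.842, 0.539, -0.002], [-0.004, 0.002, -1.0]]
contact_force: [-8.8, 1.9, 32.4]
opening: 0.003
```

Call:
arm_command(
  rows=[
    [0,0,-0.2,0,-1],
    [0,0,-0.2,0,-1],
  ],
)

```text
clock: 18.9
ee_pos: [0.5676, -0.1732, 0.0486]
tcp_rot: [[-0.539, 0.842, 0.007], [0.842, 0.539, -0.004], [-0.007, 0.004, -1.0]]
contact_force: [-13.2, 4.7, 42.3]
opening: 0.002
```

Call:
arm_command(
  rows=[
    [0,0,-0.2,0,-1],
    [0,0,0,0,-1],
  ],
)

```text
clock: 19.1
ee_pos: [0.5684, -0.1734, 0.0486]
tcp_rot: [[-0.54, 0.842, 0.01], [0.842, 0.54, -0.005], [-0.009, 0.006, -1.0]]
contact_force: [-12.2, 4.1, 41.5]
opening: 0.002
```

Call:
arm_command(
  rows=[
    [0,0,1.5,0,-1],
    [0,0,4,0,-1],
    [-2.7,2.4,2.4,0,-0.2],
    [-2.7,2.4,0,0,-0.2],
    [-2.7,2.4,0,0,-0.2],
  ],
)

```text
clock: 19.6
ee_pos: [0.4832, -0.0992, 0.1162]
tcp_rot: [[-0.539, 0.842, 0.0], [0.842, 0.539, 0.001], [0.0, 0.001, -1.0]]
contact_force: [0.1, 0.6, -0.2]
opening: 0.395
```

Call:
arm_command(
  rows=[
    [0,0,0,0,-0.2],
    [0,0,0,0,-0.2],
  ],
)

```text
clock: 19.8
ee_pos: [0.4833, -0.0995, 0.1154]
tcp_rot: [[-0.54, 0.842, -0.001], [0.842, 0.54, 0.001], [0.001, -0.001, -1.0]]
contact_force: [0.8, -0.3, 0.2]
opening: 0.403
```

```bash
cat > wf.py <<'E'
from h import *
import sys
o=env.get_obs(); c=camera("wrist")
T=np.eye(4);T[:3,:3]=o["tcp_rot"];T[:3,3]=o["ee_pos"]
c["extrinsics"]=np.linalg.inv(T@c["hand_eye"]); P=cloud(c)
hsv=cv2.cvtColor(c["pixels"],cv2.COLOR_RGB2HSV);H,S,V=[hsv[...,i].astype(int) for i in range(3)]
m=(H>4)&(H<17)&(S>150)&(V>100)&(np.hypot(P[...,0]-.488,P[...,1]+.104)<.03)
t=P[m]; print("fin",len(t),np.median(t,0),cv2.minAreaRect(t[t[:,2]>np.median(t[:,2])-.006][:,:2].astype(np.float32)))
print("in tool frame cm",100*(o["tcp_rot"].T@(np.median(t,0)-o["ee_pos"])))
b=camera("side")["pixels"][195:275,275:385,::-1]
a=c["pixels"][150:350,180:460,::-1]
cv2.imwrite("pics/%s.png"%sys.argv[1],np.hstack([cv2.resize(a,(400,290)),cv2.resize(b,(400,290),interpolation=cv2.INTER_CUBIC)]))
E
python3 wf.py x8; python3 p.py
```

```text
fin 241 [ 0.49443239 -0.10424254  0.064216  ] ((0.49443721771240234, -0.1046956330537796), (0.006419225130230188, 0.019941648468375206), 33.152854919433594)
in tool frame cm [-1.00143361  0.68434787  5.11799825]
side 447 mean [ 0.5378 -0.1715  0.0479] normal [-0.067  0.08   0.994] tilt 0.105 farmost [ 0.5711 -0.2182  0.0551] x 0.485 0.588 y -0.223 -0.116
((0.5374476313591003, -0.16981260478496552), (0.09206900000572205, 0.09093204885721207), 75.87955474853516)
+x [ 0.574  -0.1754] z top 0.0506
-x [ 0.486  -0.1566] z top 0.0431
+y [ 0.5394 -0.122 ] z top 0.044
-y [ 0.5206 -0.21  ] z top 0.0498
far [ 0.5646 -0.2195] z top 0.0535
near [ 0.4954 -0.1125] z top 0.0402
[ 0.48473069 -0.10091044  0.11615247] 19.95 [ 0.04176671 -0.33570437  0.02517727] 0.39817323716056935
```

View pics/x8.png

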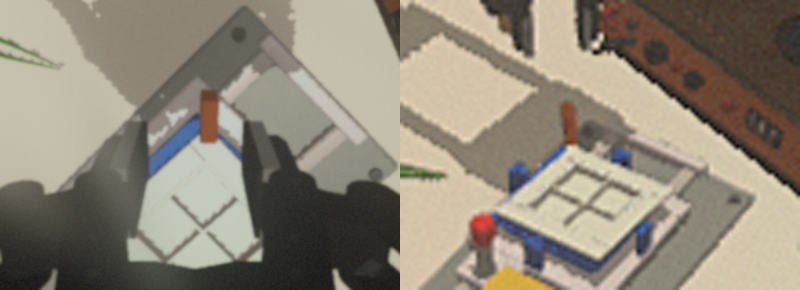

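Call:
arm_command(
  rows=[
    [0.7,-0.1,-3,0,-0.2],
    [0,0,-3,0,-0.2],
    [0,0,-1.5,0,-0.2],
    [0,0,0,0,-1],
    [0,0,0,0,-1],
  ],
)

```text
clock: 20.45
ee_pos: [0.4917, -0.1021, 0.0415]
tcp_rot: [[-0.538, 0.843, -0.0], [0.843, 0.538, 0.0], [0.0, -0.0, -1.0]]
contact_force: [0.1, 0.2, 0.4]
opening: 0.091
```

Call:
arm_command(
  rows=[
    [0,0,0,0,-1],
    [0,0,0.2,0,-1],
    [-0.2,0,0.2,0,-1],
    [-0.2,0.1,0,0,-1],
    [-0.1,0,0,0,-1],
  ],
)

```text
clock: 20.95
ee_pos: [0.486, -0.1004, 0.046]
tcp_rot: [[-0.539, 0.842, 0.001], [0.842, 0.539, -0.0], [-0.0, 0.001, -1.0]]
contact_force: [0.9, 0.8, -0.5]
opening: 0.093
```

```bash
python3 p.py
```

```text
side 455 mean [ 0.5327 -0.1706  0.0532] normal [-0.056  0.099  0.993] tilt 0.114 farmost [ 0.5665 -0.22    0.0586] x 0.48 0.585 y -0.221 -0.117
((0.5318625569343567, -0.168000727891922), (0.09233379364013672, 0.09221361577510834), 77.53612518310547)
+x [ 0.574  -0.1754] z top 0.056
-x [ 0.486  -0.1566] z top 0.0492
+y [ 0.5394 -0.122 ] z top 0.0487
-y [ 0.5206 -0.21  ] z top 0.0565
far [ 0.5646 -0.2195] z top 0.0599
near [ 0.4954 -0.1125] z top 0.0453
[ 0.48579215 -0.10046006  0.04577053] 21.0 [-0.40229509  0.24810818 -0.5689143 ] 0.086418379408135
```

Call:
arm_command(
  rows=[
    [-0.1,0.2,-0.2,0,-1],
    [0,0,-0.2,0,-1],
    [0,0,-0.2,0,-1],
    [0,0,0,0,-1],
  ],
)

```text
clock: 21.4
ee_pos: [0.4859, -0.0989, 0.0403]
tcp_rot: [[-0.539, 0.842, 0.002], [0.842, 0.539, -0.001], [-0.002, 0.001, -1.0]]
contact_force: [1.0, -1.1, 2.8]
opening: 0.089
```

```bash
python3 p.py
```

```text
side 438 mean [ 0.5341 -0.1687  0.0476] normal [-0.069  0.086  0.994] tilt 0.11 farmost [ 0.5645 -0.2217  0.056 ] x 0.48 0.585 y -0.222 -0.116
((0.5324587821960449, -0.16675062477588654), (0.09333334118127823, 0.09119481593370438), 77.4620361328125)
+x [ 0.574  -0.1754] z top 0.0509
-x [ 0.486  -0.1566] z top 0.0432
+y [ 0.5394 -0.122 ] z top 0.0439
-y [ 0.5206 -0.21  ] z top 0.0502
far [ 0.5646 -0.2195] z top 0.0541
near [ 0.4954 -0.1125] z top 0.0401
[ 0.48588225 -0.09896152  0.04025974] 21.45 [ 1.06976235 -0.41422478  3.36442889] 0.09089874930195732
```

Call:
arm_command(
  rows=[
    [0,0,0,0,-0.4],
    [0,0,0,0,-0.4],
    [0,0,0,0,-0.4],
    [0,0,4,0,-0.4],
    [0,0,2.5,0,-1],
  ],
)

```text
clock: 21.95
ee_pos: [0.4848, -0.0983, 0.1053]
tcp_rot: [[-0.539, 0.842, -0.001], [0.842, 0.539, 0.001], [0.001, -0.0, -1.0]]
contact_force: [2.0, -0.3, 0.7]
opening: 0.142
```

Call:
arm_command(
  rows=[
    [2.3,-3.5,0,0,-1],
    [2.3,-3.5,0,0,-1],
    [2.2,-3.4,-2,0,-1],
    [0,0,-2.2,0,-1],
    [0,0,-0.6,0,-1],
  ],
)

```text
clock: 22.45
ee_pos: [0.551, -0.2023, 0.0525]
tcp_rot: [[-0.538, 0.843, -0.007], [0.843, 0.538, 0.004], [0.007, -0.004, -1.0]]
contact_force: [0.0, 0.6, 0.7]
opening: 0.002
```

Call:
arm_command(
  rows=[
    [-0.1,0.1,-0.3,0,-1],
    [-0.1,0.1,-0.2,0,-1],
    [0,0,0,0,-1],
  ],
)

```text
clock: 22.75
ee_pos: [0.5512, -0.1998, 0.0525]
tcp_rot: [[-0.54, 0.842, 0.001], [0.842, 0.54, -0.0], [-0.001, 0.001, -1.0]]
contact_force: [-0.3, -0.5, 1.2]
opening: -0.004
```

Call:
arm_command(
  rows=[
    [0,0,-0.3,0,-1],
    [-0.05,0.05,-0.2,0,-1],
    [-0.05,0.05,-0.2,0,-1],
  ],
)

```text
clock: 23.05
ee_pos: [0.5506, -0.1996, 0.0454]
tcp_rot: [[-0.539, 0.842, 0.002], [0.842, 0.539, -0.001], [-0.002, 0.001, -1.0]]
contact_force: [-0.5, 0.2, 6.9]
opening: 0.001
```

Call:
arm_command(
  rows=[
    [-0.05,0.05,-0.2,0,-1],
    [-0.05,0.05,-0.2,0,-1],
  ],
)

```text
clock: 23.25
ee_pos: [0.5505, -0.1994, 0.0433]
tcp_rot: [[-0.539, 0.842, 0.004], [0.842, 0.539, -0.002], [-0.004, 0.002, -1.0]]
contact_force: [-2.2, -0.7, 16.6]
opening: -0.001
```

```bash
python3 p.py
```

```text
side 221 mean [ 0.5365 -0.1871  0.0445] normal [ 0.058 -0.083  0.995] tilt 0.101 farmost [ 0.561  -0.2198  0.0419] x 0.479 0.584 y -0.22 -0.131
((0.5318079590797424, -0.1658424735069275), (0.09148731082677841, 0.08922754228115082), 76.65280151367188)
+x [ 0.574  -0.1754] z top 0.0433
-x [ 0.486  -0.1566] z top 0.05
+y [ 0.5394 -0.122 ] z top 0.0498
-y [ 0.5206 -0.21  ] z top 0.0436
far [ 0.5646 -0.2195] z top 0.0402
near [ 0.4954 -0.1125] z top 0.0532
[ 0.55046207 -0.19938747  0.04338228] 23.3 [-2.0086681   0.33808559 10.93539437] 0.0004938883929312442
```

Call:
arm_command(
  rows=[
    [0,0,2,0,-1],
    [0,0,5,0,-0.2],
    [-2.1,3.3,0.5,0,-0.2],
    [-2.1,3.3,0,0,-0.2],
    [-2.1,3.3,0,0,-0.2],
  ],
)

```text
clock: 23.8
ee_pos: [0.4854, -0.0988, 0.1155]
tcp_rot: [[-0.538, 0.843, 0.001], [0.843, 0.538, 0.0], [-0.0, 0.001, -1.0]]
contact_force: [0.0, 0.2, 0.1]
opening: 0.402
```

Call:
arm_command(
  rows=[
    [0,0,0,0,-0.2],
  ],
)

```text
clock: 23.9
ee_pos: [0.4832, -0.0961, 0.1144]
tcp_rot: [[-0.542, 0.841, -0.003], [0.841, 0.542, 0.002], [0.004, -0.001, -1.0]]
contact_force: [0.4, -0.4, -0.0]
opening: 0.4
```

```bash
python3 wf.py x9; python3 p.py
```

```text
fin 292 [ 0.48813569 -0.10435465  0.07915476] ((0.48879706859588623, -0.10556839406490326), (0.007109268568456173, 0.02104070596396923), 33.1594123840332)
in tool frame cm [-0.97428995 -0.02505249  3.52383625]
side 471 mean [ 0.5316 -0.1673  0.0467] normal [ 0.053 -0.085  0.995] tilt 0.1 farmost [ 0.5653 -0.2171  0.0409] x 0.478 0.589 y -0.217 -0.112
((0.5372753739356995, -0.1675942987203598), (0.09145323932170868, 0.10438761860132217), 76.74295806884766)
+x [ 0.574  -0.1754] z top 0.0437
-x [ 0.486  -0.1566] z top 0.05
+y [ 0.5394 -0.122 ] z top 0.0501
-y [ 0.5206 -0.21  ] z top 0.0436
far [ 0.5646 -0.2195] z top 0.0405
near [ 0.4954 -0.1125] z top 0.0533
[ 0.48632815 -0.0998705   0.11539982] 24.05 [ 0.47158429 -0.21610312  0.83318893] 0.4009285895171753
```

Call:
arm_command(
  rows=[
    [-0.5,0.7,-2,0,-0.4],
    [0,0,-2,0,-0.4],
    [0,0,-0.7,0,-0.4],
    [0,0,0,0,-1],
    [0,0,0,0,-1],
  ],
)

```text
clock: 24.55
ee_pos: [0.4816, -0.0931, 0.0689]
tcp_rot: [[-0.538, 0.843, 0.0], [0.843, 0.538, 0.0], [-0.0, 0.0, -1.0]]
contact_force: [-0.7, 0.6, -0.7]
opening: 0.068
```

Call:
arm_command(
  rows=[
    [0,0,0,0,-1],
    [0,0,0,0,-1],
  ],
)

```text
clock: 24.75
ee_pos: [0.4817, -0.0929, 0.0694]
tcp_rot: [[-0.539, 0.843, 0.002], [0.843, 0.539, -0.001], [-0.001, 0.001, -1.0]]
contact_force: [-0.9, -0.0, -0.2]
opening: 0.071
```

Call:
arm_command(
  rows=[
    [0.06,-0.09,0.36,0,-1],
    [0.06,-0.1,0.36,0,-1],
    [0,0,0,0,-1],
  ],
)

```text
clock: 25.05
ee_pos: [0.4826, -0.0944, 0.0766]
tcp_rot: [[-0.539, 0.842, 0.001], [0.842, 0.539, 0.0], [-0.0, 0.001, -1.0]]
contact_force: [-1.4, 2.0, -0.5]
opening: 0.069
```

```bash
python3 p.py
```

```text
side 474 mean [ 0.5316 -0.1691  0.0513] normal [ 0.095 -0.127  0.987] tilt 0.16 farmost [ 0.5653 -0.2173  0.0411] x 0.479 0.589 y -0.219 -0.115
((0.5369481444358826, -0.16780251264572144), (0.09240702539682388, 0.10305390506982803), 77.51564025878906)
+x [ 0.574  -0.1754] z top 0.0464
-x [ 0.486  -0.1566] z top 0.0573
+y [ 0.5394 -0.122 ] z top 0.0566
-y [ 0.5206 -0.21  ] z top 0.0471
far [ 0.5646 -0.2195] z top 0.0416
near [ 0.4954 -0.1125] z top 0.0621
[ 0.48244997 -0.094338    0.07622338] 25.1 [-0.58326639  2.26011372 -0.1859256 ] 0.06670394171696432
```

Call:
arm_command(
  rows=[
    [0.06,-0.1,0.4,0,-1],
    [0.07,-0.11,0.4,0,-1],
    [0.08,-0.12,0.4,0,-1],
    [0.08,-0.13,0.4,0,-1],
    [0.08,-0.13,0.4,0,-1],
  ],
)

```text
clock: 25.6
ee_pos: [0.4862, -0.1006, 0.0963]
tcp_rot: [[-0.539, 0.842, 0.001], [0.842, 0.539, -0.0], [-0.0, 0.0, -1.0]]
contact_force: [0.6, -0.1, -1.2]
opening: 0.071
```

Call:
arm_command(
  rows=[
    [0.1,-0.15,0.5,0,-1],
    [0,0,0.7,0,-1],
    [0,0,1,0,-1],
    [0,0,1.5,0,-1],
    [0,0,1.5,0,-1],
  ],
)

```text
clock: 26.1
ee_pos: [0.4869, -0.1018, 0.1488]
tcp_rot: [[-0.539, 0.842, 0.0], [0.842, 0.539, 0.0], [-0.0, 0.0, -1.0]]
contact_force: [-0.2, -0.5, -0.1]
opening: 0.071
```

```bash
python3 p.py; python3 -c "
from h import *
colors('top',['red','blue'])"
```

```text
side 518 mean [ 0.539  -0.1748  0.1259] normal [ 0.049 -0.1    0.994] tilt 0.112 farmost [ 0.57   -0.2279  0.1192] x 0.484 0.588 y -0.228 -0.123
((0.5364497900009155, -0.1731090545654297), (0.09308701008558273, 0.09155945479869843), 77.86280822753906)
+x [ 0.574  -0.1754] z top 0.1241
-x [ 0.486  -0.1566] z top 0.1303
+y [ 0.5394 -0.122 ] z top 0.1312
-y [ 0.5206 -0.21  ] z top 0.1232
far [ 0.5646 -0.2195] z top 0.1201
near [ 0.4954 -0.1125] z top 0.1343
[ 0.48861499 -0.10235481  0.15208731] 26.15 [ 0.70455223 -0.26751201  1.3213714 ] 0.0663421281708184
top red 20 [195. 404.] ray [ 0.488 -0.237  0.066] cloud [ 0.4872 -0.2359  0.0713]
top red 7 [203. 318.] ray [0.4685 0.0387 0.066 ] cloud [0.4712 0.0406 0.0413]
top red 4 [206. 323.] ray [0.4614 0.0242 0.066 ] cloud [0.4637 0.0244 0.0512]
top blue 17 [197. 380.] ray [ 0.4863 -0.1622  0.045 ] cloud [ 0.4861 -0.1563  0.0409]
```

Call:
arm_command(
  rows=[
    [-0.5,0.5,1,0,-1],
    [-1.5,1,1.5,0,-1],
    [-2,2,1.5,0,-1],
    [-2,3,1.0,0,-1],
    [-2,3,0.3,0,-1],
  ],
)

```text
clock: 26.7
ee_pos: [0.4061, -0.006, 0.2019]
tcp_rot: [[-0.538, 0.843, 0.001], [0.843, 0.538, 0.0], [-0.001, 0.001, -1.0]]
contact_force: [0.1, 0.6, 0.0]
opening: 0.074
```

Call:
arm_command(
  rows=[
    [-2,3,0,0,-1],
    [0,3,0,0,-1],
    [0,3,0,0,-1],
    [0,3,0,0,-1],
    [0,3,0,0,-1],
  ],
)

```text
clock: 27.2
ee_pos: [0.3859, 0.1444, 0.2006]
tcp_rot: [[-0.539, 0.842, -0.001], [0.842, 0.539, -0.0], [0.0, -0.001, -1.0]]
contact_force: [-0.2, -0.7, -1.1]
opening: 0.073
```

Call:
arm_command(
  rows=[
    [0,3,0,0,-1],
    [0,3,0,0,-1],
    [0,3,0,0,-1],
    [0,2,0,0,-1],
    [0,1,0,0,-1],
  ],
)

```text
clock: 27.7
ee_pos: [0.386, 0.2645, 0.2003]
tcp_rot: [[-0.541, 0.841, -0.001], [0.841, 0.541, -0.0], [0.001, -0.001, -1.0]]
contact_force: [0.5, 0.1, -0.5]
opening: 0.069
```

Call:
arm_command(
  rows=[
    [0,0.5,0,0,-1],
    [0,0,0,0,-1],
    [0,0,0,0,-1],
  ],
)

```text
clock: 28.0
ee_pos: [0.387, 0.2674, 0.2007]
tcp_rot: [[-0.538, 0.843, -0.0], [0.843, 0.538, -0.001], [-0.0, -0.0, -1.0]]
contact_force: [0.0, 0.5, -0.1]
opening: 0.075
```

```bash
python3 - <<'E'
from h import *
for n in ["side","top"]:
    c,P,m0,nn=plane(n,(.436,.208),half=.09,zmin=.12)
    if n=="side": cv2.imwrite("pics/x10.png",cv2.resize(c["pixels"][100:300,220:480,::-1],(780,600),interpolation=cv2.INTER_CUBIC))
colors("top",["red","blue"])
for q in ["tweezers","die"]:
    for n in ["top","side"]:
        cc=camera(n);PP=cloud(cc)
        for t in trace(q,n)[:2]:
            print(q,n,round(t["conf"],2),np.nanmedian(PP[t["region"]],0).round(3))
o=env.get_obs();print(o["ee_pos"],o["clock"],o["contact_force"],o["opening"])
E
```

```text
side 290 mean [0.4404 0.1932 0.1782] normal [ 0.074 -0.104  0.992] tilt 0.128 farmost [0.4685 0.1419 0.1705] x 0.387 0.488 y 0.142 0.243
((0.43735387921333313, 0.19552677869796753), (0.09310980886220932, 0.08995144069194794), 78.8492202758789)
top 389 mean [0.4354 0.1945 0.1766] normal [ 0.065 -0.085  0.994] tilt 0.107 farmost [0.4682 0.1446 0.1699] x 0.384 0.487 y 0.144 0.246
((0.433901309967041, 0.19691739976406097), (0.09023448824882507, 0.09239237010478973), 78.18800354003906)
top red 20 [195. 404.] ray [ 0.488 -0.237  0.066] cloud [ 0.4868 -0.2358  0.0725]
top red 6 [203. 319.] ray [0.4688 0.038  0.066 ] cloud [0.4722 0.039  0.0431]
top red 4 [206. 323.] ray [0.4614 0.0242 0.066 ] cloud [0.4639 0.0244 0.0499]
top blue 4 [156. 322.] ray [0.632  0.0256 0.045 ] cloud [0.6266 0.0253 0.0676]
top blue 304 [185. 380.] ray [ 0.5278 -0.165   0.045 ] cloud [ 0.5298 -0.1668  0.0369]
tweezers side 0.47 [ 0.352 -0.16   0.004]
tweezers side 0.28 [ 0.532 -0.178  0.025]
die side 0.47 [0.389 0.03  0.019]
[0.38700071 0.26806271 0.20073166] 28.55 [-0.68714706 -1.07671468  0.1113432 ] 0.06948568845824918
```

View pics/x10.png

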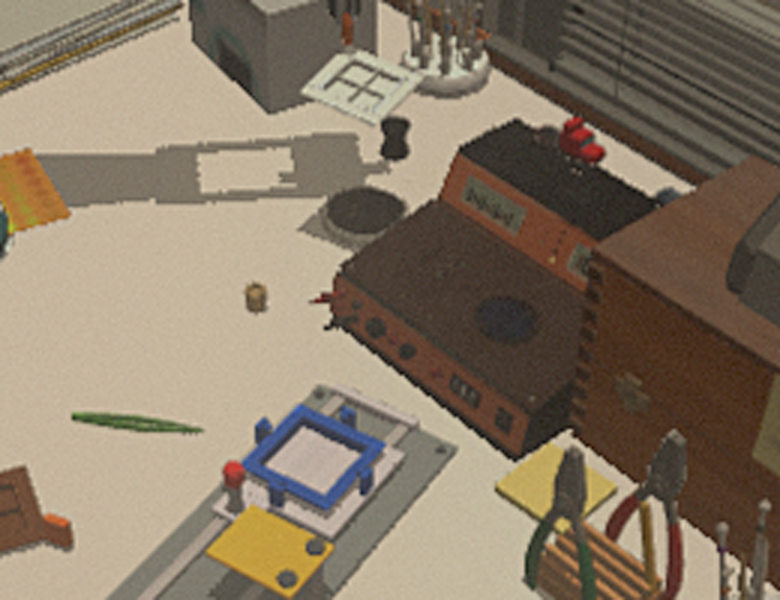

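Call:
arm_command(
  rows=[
    [0,0.6,0,0,-1],
    [0,0.6,0,0,-1],
    [0,0,0,0,-1],
    [0,0,0,0,-1],
    [0,0,0,0,-1],
  ],
)

```text
clock: 29.05
ee_pos: [0.3869, 0.2802, 0.2007]
tcp_rot: [[-0.539, 0.842, -0.0], [0.842, 0.539, -0.0], [-0.0, -0.0, -1.0]]
contact_force: [-0.4, 0.0, 0.3]
opening: 0.064
```

```bash
python3 - <<'E'
from h import *
c,P,m0,nn=plane("top",(.436,.208),half=.09,zmin=.12)
o=env.get_obs();print(o["ee_pos"],o["clock"],o["opening"],abs(o["dq"]).max())
env.hand_in()
E
```

```text
top 371 mean [0.434  0.2081 0.1771] normal [ 0.105 -0.117  0.988] tilt 0.158 farmost [0.4656 0.1596 0.1696] x 0.384 0.488 y 0.16 0.258
((0.43500420451164246, 0.20909900963306427), (0.08932802826166153, 0.09112989902496338), 78.81195831298828)
[0.38694523 0.28014427 0.20070252] 29.1 0.07043172973875507 0.00279045063870784
the job is handed in; nothing more can be done
```

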